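Set the wheel drive's range selector and start it

ROBOT

A 6-joint arm with a two-finger parallel gripper is mounted at the origin on the work surface; the furniture and walls round the work are solid. World frame = base frame: x ahead of the robot, y to its left, z up, the work surface at z = 0. Lengths are in mm, angles in degrees, forces in N, time in s.
With the tool pointing down it reaches from about 300 to 850 mm from the base axis. Payload 4.2 kg.
Tool frame: the origin (TCP) lies at the very end of the fingers, on their centre line; the grasp point (between the pads) lies 19 mm behind it; z points along the fingers, y is the line along which they close (so a half turn about z gives the same grasp; the last joint's range is limited). The gripper opens to 91 mm and grips with 3 to 60 N. Pads are 32 mm wide; open, the fingers measure 118 mm over their backs; the gripper's body (76 mm by 178 mm) begins 60 mm behind the grasp point.
Start: joints at [-71.219, 18.312, 89.639, -0, 72.044, -1.146], TCP at [195.981, -540.587, 213.976] pointing down, gripper open.
Joint ranges: [-177.97, 177.97], [-48.28, 115.42], [12.27, 149.76], [-77.06, 257.06], [2.81, 150.46], [-146.56, 146.56]. Speed limits (degrees/s): [147.25, 147.25, 180, 180, 180, 180].

INTERFACE

Orientations are given as [roll, pitch, yaw] about the fixed x, y, z axes, in that order (R = Rz(yaw) Ry(pitch) Rx(roll)).
In Python, from workcell import env, eyes gives the robot as it stands.
- The arm moves only by the tool send_rows, never from a script. Its argument "targets" is text: rows parted by semicolons, each of 7 numbers parted by spaces: the shift along the tool's x, y, z in m, then the turn, a rotation vector about the tool's x, y, z in degrees, then the opening in per cent of the stroke, from 0 (shut) to 100 (fully open). A call has 1 to 12 rows; each row is the pose to reach, as a shift and turn from the pose commanded when the call began, along the tool's axes at that moment; what a row does not reach only later rows make up. A row lasts 1/12 s, in which the tool goes at most 41.7 mm and 7.16 degrees, less where a joint would pass 70% of its speed; a pose out of reach is approached as far as the arm can. A call with a gripper value outside its range is refused whole. The fingers move at their own pace and stop on an object; "grip_force" is the grip in N (left out, the last holds). Time passes only in rows, so rows that repeat a pose let the fingers close. It gives the time, the measured TCP pose, the force, the opening and the grip force at its end, in the units of the state.
- env.state(): the state, without advancing time (a new reading comes with each control period).
- eyes.grab_frame(name): name is "scene" or "side" or "wrist"; returns a dict with "image" (420x560x3 uint8, blue, green, red), "fovy" (degrees; the focal length in pixels is half the picture's height over the tangent of half this angle, whatever the lens; pixels are square), "cx", "cy" (the principal point, pixels), "eye" and "attitude" of the camera in the world. Camera axes: x right, y up, looking along -z (the intrinsics and any distortion apply to the point x, -y, -z); pixel columns grow to the right and rows downward; lengths in mm; the calibration is good to about 2 mm. A picture is of the moment at which its call begins. There is no depth.
- env.job_done(): hands the job in; it is judged then, once.
The state is a dict: "time_s": time; "qpos": joint angles; "qvel": joint speeds; "effort": joint torques, N m; "ee_pos": TCP position; "ee_rot": TCP orientation; "force": force on the tool from outside, world axes, zero at the start; "torque": the same for the moment, N m; "gripper_width": finger opening in mm; "gripper_force": force on a finger pad.
Only numpy, scipy, OpenCV 4.12 (cv2) and the standard library are available. Lean on these libraries where they do the work, as an engineer would, in place of code of your own. Each camera call takes 0.05 s, during which the arm holds its last target. There are 200 camera calls.

TASK

On the banding-wheel drive unit, push the orange tab of the selector round with a fingertip, gently, until it has clicked into place with its pointer at the blue mark; only then press the green start button all the way in and let it come out again. Nothing is to be gripped or lifted, and the jars, clay and pencil standing around must stay where they are.

Things in the scene. Friction and masses are not known exactly. Their poses are not given: they have to be found in the camera images.
- dial_axis (a point): Point on the vertical axis of the selector dial, at the flat top panel of the drive unit, 45 mm above the table. Axes as unit. The dial is a grey ribbed disc of radius 48 mm standing 14 mm above the panel, with a metal cap to 18 mm.
- tab (a point): Middle of the orange upright tab, 66 mm from the dial axis, 30 mm above the panel. The fin reaches radially 53 to 79 mm from the axis, is 10 mm thick along its travel and 42 mm tall above the panel; a 10 mm wide arm below joins it to the dial. Site x points outward, y the way it moves as the joint grows. The panel on both sides of it is bare. 1 to 4 N pushes it sideways.
- pointer (a point): The spot on the unit's top panel at which the tab's small white pointer aims: on the tab's centre line, 100 mm from the dial axis, at the same radius as the marks. It turns with the tab.
- selector (a joint): Angle (rad) from the unit's x axis to the tab, anticlockwise from above. Clicks draw it into -1.047, -0.349, 0.349 or 1.047 (each has a mark); within about 0.3 rad of one it goes back there, past half-way to the next; at most about 0.2 N m. Stops at -1.134 and 1.134. Starts clicked in at -0.349, always the white mark's place.
- blue_mark_spot (a point): Centre of the blue round mark (19 mm across, 1 mm thick) on the top panel, 100 mm from the dial axis. It lies at one of the three click positions other than the white mark's; a red and a yellow mark of the same size lie at the two others.
- start_button (a joint): Travel of the green start button (m): 0 when out, 0.006 fully pressed in. A spring returns it; fully in takes 5 N. It counts as pressed beyond 0.004.
- start_button_top (a point): Middle of the top face of the green start button, 28 mm across, in a black housing on the top panel, 74 mm from the dial axis on the side away from the marks. It is pressed straight down.
- jar_ochre: Loose screw-top glaze jar with an ochre patch on its lid, 62 mm across, 73 mm tall, beside the unit; origin at the middle of its underside. To be left alone.
- jar_oxide: Loose screw-top glaze jar with a red-brown patch on its lid, 58 mm across, 67 mm tall, at the other side of the unit; origin at the middle of its underside. To be left alone.
- clay_ball: Loose lump of grey clay, 38 x 40 x 19 mm, in front of the unit; origin at the middle of its underside. To be left alone.
- pencil: Loose green pencil, 123 mm long and 7 mm thick, lying in front of the unit; origin at its middle, on the table. To be left alone.
- unit: Drive unit: grey box 222 x 222 x 45 mm with a black top panel, fixed to the table, at a different place and yaw each time. Origin at the underside, on the dial axis; z up, x from the start button towards the middle of the arc of marks, y to the left of that. The box spans x -106 to 116, y -111 to 111 mm. Forces over 30 N on it, its tab or its button are rough handling.

How it is judged (in metres and radians):
On the way, in this order (a step that is already met when the one before it is completed fails the run):
1. the selector rests at the blue mark (horizontal distance between pointer and blue_mark_spot below 0.012 m and velocity of joint selector between -0.05 and 0.05 rad/s), for 0.2 s.
2. the start button is pressed in with the selector at the blue mark (horizontal distance between pointer and blue_mark_spot below 0.012 m and value of joint start_button above 0.004 m), for 0.05 s.
At the end, for the whole second after the job is handed in: The selector's pointer spot is within 12 mm of the centre of the blue mark (about 0.12 rad) and still, the start button was pressed at least 4 mm after that and has come out again (under 1.5 mm), and the things around stand where they stood (within 20 mm) (all of step 1 and value of joint start_button below 0.0015 m); the robot touches nothing.
It fails at once if the start button is pressed while the selector is not at the blue mark (value of joint start_button above 0.003 m and not (horizontal distance between pointer and blue_mark_spot below 0.012 m)).
It fails at once if the drive unit is handled roughly (over 30 N) (contact force between any of the arm, the fingers and unit above 30 N).
It fails at once if a jar, the clay or the pencil is knocked, lifted or carried off (more than 20 mm) (distance of any of jar_ochre, jar_oxide, clay_ball, pencil from where it was at the start of the episode above 0.02 m).
It fails at once if the tab is pinched between the fingers (both its faces pressed at once) (contact force between the fingers and selector_c3 above 1.5 N and contact force between the fingers and selector_c4 above 1.5 N).
It also fails if it takes over 48 s, if anything falls off the work surface, if the arm or the gripper's body presses on something with over 40 N, if the wrist force passes 120 N, or if a joint passes its speed limit or range.

## Working session

There is one attempt and no reset: what is moved stays moved. The work goes in short steps, Python scripts to look and compute and a tool call to move; the robot and the scene stay as the last step left them, time stands still between calls to the robot, and variables do not carry over. Pictures are saved under pics/ and viewed, at most 10 in all, crops included, and the job is handed in when it is done.

Besides the shell and the picture viewer there is one more tool, called after "Emit:" by a JSON object that holds its "op" and its "data", one argument or row to a line. send_rows: Moves the arm, as the interface text tells. Its arguments: {"type":"object","properties":{"targets":{"type":"string"},"grip_force":{"type":"number"}},"required":["targets"]}

```bash
mkdir -p pics; ls; python3 - <<'E'
from workcell import env,eyes
import cv2,numpy as np
ims=[]
for n in["scene","side","wrist"]:
    f=eyes.grab_frame(n); cv2.imwrite(f"pics/{n}0.png",f["image"]); print(n,{k:v for k,v in f.items() if k!="image"})
print(env.state())
E
```

```text
pics
scene {'fovy': 45.0664527553284, 'cx': 270.69764423029795, 'cy': 211.3638972791856, 'eye': array([-206.90229469, -294.3358949 ,  573.61949848]), 'attitude': array([ 58.56801858,  -0.82769798, -65.87655027])}
side {'fovy': 56.98488106080237, 'cx': 277.6890025401067, 'cy': 206.67456051818968, 'eye': array([ 299.66069468, -714.57254559,  459.00852024]), 'attitude': array([ 63.38972139,   0.89803449, -15.34854098])}
wrist {'fovy': 71.23945307492318, 'cx': 282.8998288979847, 'cy': 212.2495197963391, 'eye': array([ 263.2050121 , -514.16024878,  383.38748104]), 'attitude': array([-14.82221783,   0.07310341, -70.09831358])}
{'time_s': 0.15, 'qpos': array([-7.12195581e+01,  1.83443738e+01,  8.96899481e+01,  7.34715508e-05,
        7.20416365e+01, -1.14451378e+00]), 'qvel': array([-0.00169347, -0.09152645, -0.225865  ,  0.02701913,  0.01415555,
       -0.07869892]), 'effort': array([-7.98637011e-04, -4.12776518e+01, -2.32157010e+01,  7.25988694e-02,
        4.34157683e-02, -9.33538558e-05]), 'ee_pos': array([ 195.85136662, -540.23205192,  213.30462389]), 'ee_rot': array([-1.79924058e+02, -1.58705612e-03,  1.99249319e+01]), 'force': array([-0.32616738, -0.71860399, -0.26019317]), 'torque': array([-0.00276949,  0.01530475,  0.03523415]), 'gripper_force': 0.0, 'gripper_width': 91.29457617950906}
```

View pics/scene0.png

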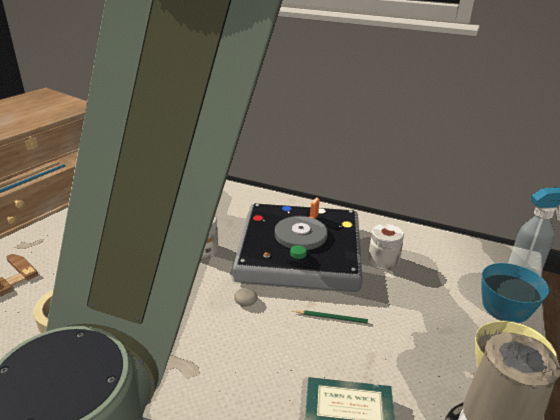

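The scene view shows the unit: red mark at (258,218), blue at (287,209), yellow at (347,225), the tab at (315,208) and the green button at (298,252). Blue is therefore one click anticlockwise of the tab.

View pics/side0.png

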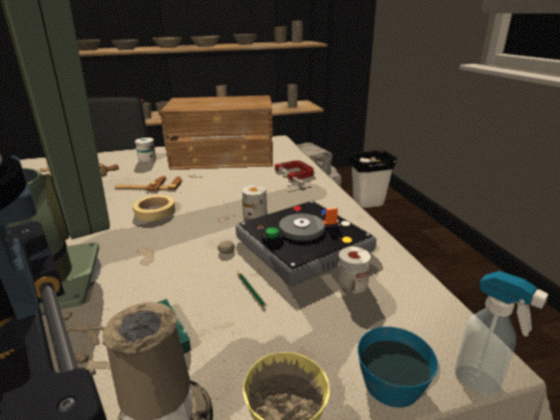

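```bash
cat > h.py <<'E'
import numpy as np,cv2
from scipy.spatial.transform import Rotation as R
def ray(f,u,v):
    F=210/np.tan(np.radians(f["fovy"]/2))
    d=np.array([(u-f["cx"])/F,-(v-f["cy"])/F,-1])
    return R.from_euler("xyz",f["attitude"],degrees=True).apply(d)
def atz(f,u,v,z):
    d=ray(f,u,v); e=np.array(f["eye"]); return e+d*(z-e[2])/d[2]
def blobs(im):
    h=cv2.cvtColor(im,cv2.COLOR_BGR2HSV); o={}
    for n,a,b in[("red",(0,150,90),(5,255,255)),("orange",(6,150,120),(14,255,255)),("yellow",(22,130,120),(32,255,255)),("green",(55,120,60),(80,255,255)),("blue",(108,120,90),(128,255,255))]:
        m=cv2.inRange(h,a,b); k,l,s,c=cv2.connectedComponentsWithStats(m)
        o[n]=[(int(s[i,4]),c[i].round(1).tolist()) for i in np.argsort(-s[1:,4])[:4]+1 if s[i,4]>8]
    return o
E
python3 - <<'E'
from h import *
f=dict(fovy=45.0664527553284,cx=270.6976,cy=211.3639,eye=[-206.9,-294.336,573.62],attitude=[58.568,-.8277,-65.87655])
im=cv2.imread("pics/scene0.png")
b=blobs(im);print(b)
for n,u,v,z in[("red",258,218,46),("blue",287,209,46),("yellow",347,225,46),("cap",301,227,63),("btn",298,250,60)]: print(n,atz(f,u,v,z).round(1))
print(blobs(cv2.imread("pics/side0.png")));print(blobs(cv2.imread("pics/wrist0.png")))
E
```

```text
{'red': [(48, [257.4, 217.5]), (17, [385.7, 231.3])], 'orange': [(120, [313.9, 209.2])], 'yellow': [(34, [346.5, 224.0])], 'green': [(176, [297.8, 251.8]), (155, [335.4, 316.3])], 'blue': [(42, [286.1, 208.0])]}
red [550.8  63.8  46. ]
blue [606.7  25.6  46. ]
yellow [ 601.4 -101.4   46. ]
cap [532.3 -32.7  63. ]
btn [466.4 -52.8  60. ]
{'red': [(168, [296.8, 168.5]), (35, [296.7, 207.9]), (13, [352.5, 254.2])], 'orange': [(165, [330.8, 216.0]), (42, [158.3, 181.7]), (25, [176.4, 180.6]), (10, [257.1, 136.7])], 'yellow': [(686, [298.6, 370.5]), (36, [346.6, 239.2]), (30, [255.0, 415.1]), (17, [246.2, 395.4])], 'green': [(99, [271.8, 231.6]), (48, [251.9, 290.2]), (37, [183.2, 336.9]), (13, [179.5, 327.7])], 'blue': [(13, [323.0, 210.8])]}
{'red': [], 'orange': [], 'yellow': [], 'green': [], 'blue': []}
```

View pics/wrist0.png

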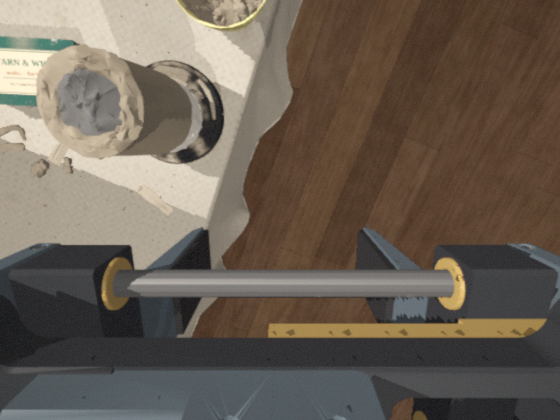

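The side view agrees: red (297,208), blue just behind the tab (323,211), yellow (347,239), tab (331,216). The wrist view shows only the table edge and a tall clay pot near the arm at (90,105). Next I fit the unit pose from both cameras and check the pot's height for the transit.

```bash
cat >> h.py <<'E'
def proj(f,P):
    F=210/np.tan(np.radians(f["fovy"]/2))
    p=R.from_euler("xyz",f["attitude"],degrees=True).inv().apply(np.array(P)-f["eye"])
    return np.array([f["cx"]-F*p[0]/p[2],f["cy"]+F*p[1]/p[2]])
def pts(p,sel=-.349):
    x,y,a=p; o={}
    g=lambda r,t,z:np.array([x+r*np.cos(a+t),y+r*np.sin(a+t),z])
    return dict(red=g(100,1.047,46),blue=g(100,.349,46),yellow=g(100,-1.047,46),green=g(74,np.pi,59),cap=g(0,0,63),tab=g(66,sel,75))
def fit(obs):
    from scipy.optimize import least_squares
    fn=lambda p:np.concatenate([proj(f,pts(p)[n])-uv for f,n,uv in obs])
    r=least_squares(fn,[532,-33,.3],x_scale=[1,1,.01],loss="soft_l1"); return r.x,r.fun.reshape(-1,2).round(1)
E
python3 - <<'E'
from h import *
s=dict(fovy=45.0664527553284,cx=270.6976,cy=211.3639,eye=[-206.9,-294.336,573.62],attitude=[58.568,-.8277,-65.87655])
d=dict(fovy=56.98488,cx=277.689,cy=206.67456,eye=[299.66,-714.5725,459.0085],attitude=[63.38972,.898,-15.3485])
obs=[(s,"red",(257.4,217.5)),(s,"blue",(286.1,208)),(s,"yellow",(346.5,224)),(s,"cap",(301,227)),(d,"red",(296.7,207.9)),(d,"yellow",(346.6,239.2)),(d,"green",(271.8,231.6))]
for o in(obs,[o for o in obs if o[0] is s],[o for o in obs if o[0] is d]):
    p,r=fit(o);print(p,np.degrees(p[2]),r.tolist())
# pot top
for z in(80,120,160,200,240): print(z,atz(s,525,355,z).round(),atz(d,145,330,z).round())
E
```

```text
[ 5.32055908e+02 -3.22716994e+01  3.10698322e-01] 17.801702576546752 [[0.4, -0.3], [0.2, -0.4], [0.2, -0.4], [-0.2, 0.0], [-0.2, -0.5], [-0.5, -0.4], [-0.1, 1.5]]
[ 5.31120603e+02 -3.25769311e+01  3.14439018e-01] 18.016028650897034 [[0.2, 0.1], [-0.0, -0.1], [0.1, -0.3], [-0.3, 0.3]]
[ 5.32736122e+02 -3.20611702e+01  3.02380045e-01] 17.32510038089903 [[0.4, -0.6], [-0.3, -0.3], [0.0, 1.3]]
80 [ 350. -412.   80.] [ 225. -288.   80.]
120 [ 305. -402.  120.] [ 233. -333.  120.]
160 [ 260. -393.  160.] [ 241. -378.  160.]
200 [ 215. -383.  200.] [ 249. -423.  200.]
240 [ 170. -374.  240.] [ 257. -468.  240.]
```

Fit agrees to under 1 mm between the cameras: axis (532,-32), yaw 17.8°, with blue at +0.349. The pot's top is at about z 170, so I rise to 330, shut the fingers and travel to above the pre-contact point.

Emit:
{"op": "send_rows", "data": {
  "targets": "0 0 -0.04 0 0 0 0; 0 0 -0.08 0 0 0 0; 0 0 -0.116 0 0 0 0; 0.036 -0.019 -0.116 0 0 0 0; 0.072 -0.038 -0.116 0 0 1 0; 0.108 -0.057 -0.116 0 0 2.1 0; 0.144 -0.076 -0.116 0 0 2.1 0; 0.18 -0.095 -0.116 0 0 2.1 0; 0.216 -0.114 -0.116 0 0 2.1 0; 0.252 -0.133 -0.116 0 0 2.1 0; 0.288 -0.152 -0.116 0 0 2.1 0; 0.324 -0.171 -0.116 0 0 2.1 0",
  "grip_force": 5
}}

```text
time_s: 1.15
ee_pos: [443.1, -267.6, 329.8]
ee_rot: [-180.0, 0.0, 17.8]
force: [1.6, -0.9, 0.7]
gripper_width: 13.8
gripper_force: 0.0
```

Emit:
{"op": "send_rows", "data": {
  "targets": "0.036 -0.021 0 0 0 0 0; 0.072 -0.042 0 0 0 0 0; 0.108 -0.063 0 0 0 0 0; 0.144 -0.084 0 0 0 0 0; 0.18 -0.105 0 0 0 0 0; 0.205 -0.12 0 0 0 0 0; 0.221 -0.129 0.02 0 0 0 0; 0.221 -0.129 0.05 0 0 0 0; 0.221 -0.129 0.08 0 0 0 0; 0.221 -0.129 0.08 0 0 0 0"
}}

```text
time_s: 1.98
ee_pos: [609.7, -77.9, 242.9]
ee_rot: [-179.7, 0.7, 17.9]
force: [-1.0, 0.0, -1.7]
gripper_width: 0.7
gripper_force: 0.0
```

```bash
python3 - <<'E'
from h import *
from workcell import env,eyes
s=env.state();print(s["ee_pos"],s["ee_rot"],s["gripper_width"],s["force"])
f=eyes.grab_frame("wrist");cv2.imwrite("pics/w1.png",f["image"]);print(f["eye"],f["attitude"])
b=blobs(f["image"]);print(b)
P=pts([532,-32.3,.3107])
for n in P: print(n,P[n].round(1),proj(f,P[n]).round(1))
E
```

```text
[609.66725477 -77.85455779 242.91040213] [-179.65885028    0.72434723   17.88810329] 0.7166332737717795 [-0.99398487  0.02392326 -1.67383975]
[680.16828841 -54.31777719 412.15230994] [-15.54501052   0.32392688 -72.1410561 ]
{'red': [(186, [164.8, 198.9])], 'orange': [(171, [247.0, 193.1])], 'yellow': [(194, [299.6, 199.2])], 'green': [], 'blue': [(73, [203.5, 165.0])]}
red [553.1  65.4  46. ] [165.3 198.8]
blue [611.  29.  46.] [203.7 164.4]
yellow [606.1 -99.5  46. ] [300.3 199.1]
green [461.5 -54.9  59. ] [235.2 290.6]
cap [532.  -32.3  63. ] [232.2 240.3]
tab [598.  -34.8  75. ] [247.3 194.6]
```

View pics/w1.png

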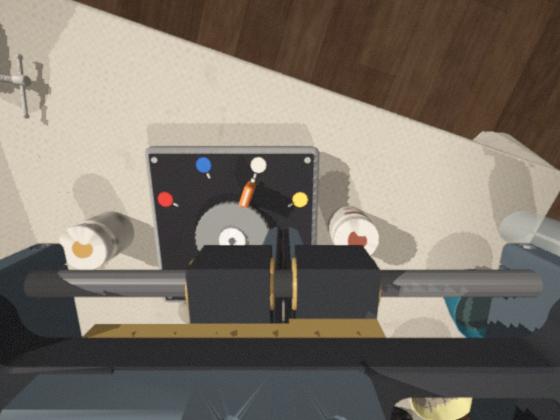

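The wrist view shows the red (165,199), blue (203,165), white (258,165) and yellow (300,199) marks, with the orange tab pointing at white. All lie within 1 px of the fitted pose. I'm descending beside the tab.

Emit:
{"op": "send_rows", "data": {
  "targets": "0 0 0.035 0 0 0 0; 0 0 0.07 0 0 0 0; 0 0 0.105 0 0 0 0; 0 0 0.13 0 0 0 0; 0 0 0.145 0 0 0 0; 0 0 0.145 0 0 0 0; 0 0 0.145 0 0 0 0; 0 0 0.145 0 0 0 0; 0 0 0.145 0 0 0 0; 0 0 0.145 0 0 0 0"
}}

```text
time_s: 2.87
ee_pos: [614.4, -79.2, 107.0]
ee_rot: [179.9, -0.2, 17.8]
force: [0.0, 0.1, 0.1]
gripper_width: 1.1
gripper_force: 0.0
```

Emit:
{"op": "send_rows", "data": {
  "targets": "0 0 0.02 0 0 0 0; 0 0 0.037 0 0 0 0; 0 0 0.037 0 0 0 0; 0 -0.008 0.037 0 0 0 0; 0 -0.016 0.037 0 0 0 0; 0 -0.02 0.037 0 0 0 0; 0 -0.024 0.037 0 0 0 0; 0 -0.027 0.037 0 0 0 0; 0 -0.03 0.037 0 0 0 0; 0 -0.033 0.037 0 0 0 0; 0 -0.036 0.037 0 0 0 0; 0 -0.039 0.037 0 0 0 0"
}}

```text
time_s: 3.87
ee_pos: [604.8, -43.2, 69.3]
ee_rot: [179.7, -0.4, 17.8]
force: [5.4, -3.9, -0.1]
gripper_width: 0.4
gripper_force: 2.8
```

Emit:
{"op": "send_rows", "data": {
  "targets": "0 -0.003 0 0 0 0 0; 0 -0.006 0 0 0 0 0; 0 -0.009 0 0 0 0 0; 0 -0.012 0 0 0 0 0; 0 -0.015 0 0 0 0 0; 0 -0.018 0 0 0 0 0; 0 -0.02 0 0 0 0 0; 0 -0.022 0 0 0 0 0; 0 -0.024 0 0 0 0 0; 0 -0.025 0 0 0 0 0; 0 -0.025 0 0 0 0 0; 0 -0.025 0 0 0 0 0"
}}

```text
time_s: 4.87
ee_pos: [593.0, -17.7, 67.6]
ee_rot: [-180.0, 0.1, 17.8]
force: [0.1, -0.3, -0.2]
gripper_width: 0.6
gripper_force: 0.0
```

```bash
cat > look.py <<'E'
import sys
from h import *
from workcell import env,eyes
s=env.state();print(s["time_s"],s["ee_pos"],s["force"])
for n in("scene","side","wrist"):
    f=eyes.grab_frame(n);cv2.imwrite(f"pics/{n}_{sys.argv[1]}.png",f["image"])
    b=blobs(f["image"]);print(n,"orange",b["orange"],"green",b["green"][:2])
    for t in(-.349,0,.15,.25,.349,.45): print(t,proj(f,pts([532,-32.3,.3107],t)["tab"]).round(1),end=" ")
    print()
E
python3 look.py a
```

```text
4.8667 [592.96064492 -17.69696875  67.56825182] [ 0.0587406  -0.25603592 -0.19407635]
scene orange [(98, [294.9, 207.0])] green [(178, [297.8, 251.9]), (147, [335.5, 316.3])]
-0.349 [314.6 205.2] 0 [303.1 203.4] 0.15 [298.  203.3] 0.25 [294.6 203.4] 0.349 [291.3 203.6] 0.45 [288.1 204.1] 
side orange [(42, [158.2, 181.8]), (25, [176.4, 180.6]), (12, [261.4, 136.8]), (10, [255.9, 136.8])] green [(116, [271.7, 232.0]), (48, [251.9, 290.1])]
-0.349 [330.8 212.7] 0 [325.5 208.3] 0.15 [322.4 206.7] 0.25 [320.1 205.8] 0.349 [317.7 205. ] 0.45 [315.  204.3] 
wrist orange [(266, [248.1, 235.9])] green []
-0.349 [315.  260.1] 0 [277.4 254. ] 0.15 [260.9 255.1] 0.25 [250.2 257.2] 0.349 [239.9 260.1] 0.45 [229.8 264.1]
```

View pics/wrist_a.png

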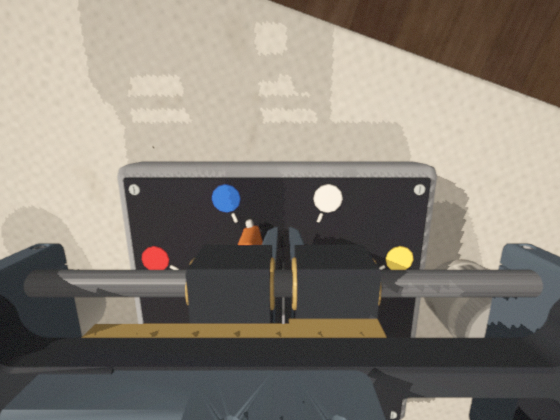

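The tab's pointer at (249,223) is close to, but not yet at, the blue mark's tick at (234,217). It is about 0.1 rad short, so I nudge it 3 mm further and then back off.

Emit:
{"op": "send_rows", "data": {
  "targets": "0 -0.001 0 0 0 0 0; 0 -0.002 0 0 0 0 0; 0 -0.003 0 0 0 0 0; 0 -0.0035 0 0 0 0 0; 0 -0.0035 0 0 0 0 0; 0 -0.0035 0 0 0 0 0; 0 0.005 0 0 0 0 0; 0 0.02 0 0 0 0 0; 0 0.03 0 0 0 0 0; 0 0.03 -0.03 0 0 0 0; 0 0.03 -0.06 0 0 0 0; 0 0.03 -0.06 0 0 0 0"
}}

```text
time_s: 6.02
ee_pos: [607.0, -48.6, 133.7]
ee_rot: [179.7, -0.6, 17.7]
force: [1.3, 0.5, 0.4]
gripper_width: 0.5
gripper_force: 0.0
```

```bash
python3 look.py b
```

```text
6.0167 [606.96275207 -48.55118763 133.7334586 ] [1.27836898 0.49455235 0.37983352]
scene orange [(119, [290.8, 207.3])] green [(177, [297.9, 251.9]), (149, [335.2, 316.3])]
-0.349 [314.6 205.2] 0 [303.1 203.4] 0.15 [298.  203.3] 0.25 [294.6 203.4] 0.349 [291.3 203.6] 0.45 [288.1 204.1] 
side orange [(69, [316.2, 207.2]), (39, [158.3, 181.5]), (26, [176.3, 180.7]), (25, [258.6, 136.4])] green [(117, [271.8, 232.0]), (46, [251.9, 290.1])]
-0.349 [330.8 212.7] 0 [325.5 208.3] 0.15 [322.4 206.7] 0.25 [320.1 205.8] 0.349 [317.7 205. ] 0.45 [315.  204.3] 
wrist orange [(505, [211.1, 228.6])] green []
-0.349 [267.2 229.8] 0 [239.  225.1] 0.15 [226.7 226. ] 0.25 [218.7 227.6] 0.349 [211.1 229.9] 0.45 [203.7 233. ]
```

View pics/wrist_b.png

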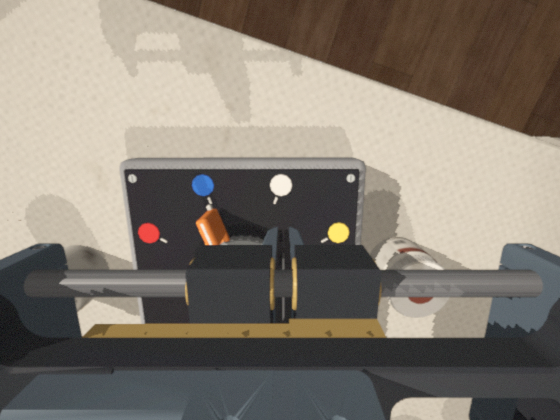

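Clicked in: the tab now points at blue (203,185), and its centre (211,229) matches +0.349 in both the wrist and scene views. I move above the button, keeping clear of the tab and dial.

Emit:
{"op": "send_rows", "data": {
  "targets": "-0.035 -0.01 0 0 0 0 0; -0.07 -0.02 0 0 0 0 0; -0.105 -0.03 0 0 0 0 0; -0.13 -0.036 0 0 0 0 0; -0.14 -0.0385 0 0 0 0 0; -0.14 -0.0385 0.02 0 0 0 0; -0.14 -0.0385 0.045 0 0 0 0; -0.14 -0.0385 0.045 0 0 0 0; -0.14 -0.0385 0.045 0 0 0 0; -0.14 -0.0385 0.045 0 0 0 0; -0.14 -0.0385 0.045 0 0 0 0"
}}

```text
time_s: 7.08
ee_pos: [459.0, -53.0, 83.8]
ee_rot: [179.9, -0.1, 17.8]
force: [-1.0, 0.9, -0.1]
gripper_width: 0.8
gripper_force: 0.0
```

```bash
python3 - <<'E'
from h import *
from scipy.optimize import least_squares
s=dict(fovy=45.0664527553284,cx=270.6976,cy=211.3639,eye=[-206.9,-294.336,573.62],attitude=[58.568,-.8277,-65.87655])
d=dict(fovy=56.98488,cx=277.689,cy=206.67456,eye=[299.66,-714.5725,459.0085],attitude=[63.38972,.898,-15.3485])
r=least_squares(lambda P:np.r_[proj(s,P)-(297.9,251.9),proj(d,P)-(271.8,231.9)],[460,-55,60]);print(r.x,r.fun)
E
```

```text
[461.62253598 -54.36129146  60.45631372] [-0.0504865  -0.40559545 -0.17214114  0.45083905]
```

Emit:
{"op": "send_rows", "data": {
  "targets": "0.002 0.002 0.004 0 0 0 0; 0.002 0.002 0.008 0 0 0 0; 0.002 0.002 0.012 0 0 0 0; 0.002 0.002 0.015 0 0 0 0; 0.002 0.002 0.017 0 0 0 0; 0.002 0.002 0.019 0 0 0 0; 0.002 0.002 0.02 0 0 0 0; 0.002 0.002 0.021 0 0 0 0; 0.002 0.002 0.022 0 0 0 0; 0.002 0.002 0.022 0 0 0 0; 0.002 0.002 0.022 0 0 0 0"
}}

```text
time_s: 8.0
ee_pos: [460.1, -54.1, 61.3]
ee_rot: [180.0, 0.0, 17.8]
force: [-2.2, 0.6, 5.0]
gripper_width: 0.3
gripper_force: 2.8
```

Emit:
{"op": "send_rows", "data": {
  "targets": "0 0 0.0005 0 0 0 0; 0 0 0.001 0 0 0 0; 0 0 0.001 0 0 0 0; 0 0 0.001 0 0 0 0"
}}

```text
time_s: 8.33
ee_pos: [460.2, -54.1, 61.1]
ee_rot: [180.0, -0.0, 17.8]
force: [-4.4, 0.0, 13.0]
gripper_width: 0.3
gripper_force: 6.6
```

The force rose to 13 N with almost no further travel, so something has bottomed out. I check that it is the button and not the housing.

```bash
python3 - <<'E'
from h import *
from workcell import env,eyes
a=[]
for n,(u,v) in(("scene",(298,250)),("side",(272,232))):
    f=eyes.grab_frame(n)["image"]
    for im in(cv2.imread(f"pics/{n}0.png"),f): a.append(cv2.resize(im[v-25:v+25,u-33:u+34],(400,300),interpolation=cv2.INTER_CUBIC))
cv2.imwrite("pics/press.png",np.vstack([np.hstack(a[:2]),np.hstack(a[2:])]))
print(env.state()["force"])
E
```

```text
[-3.46235179  0.82390321 13.58355352]
```

View pics/press.png

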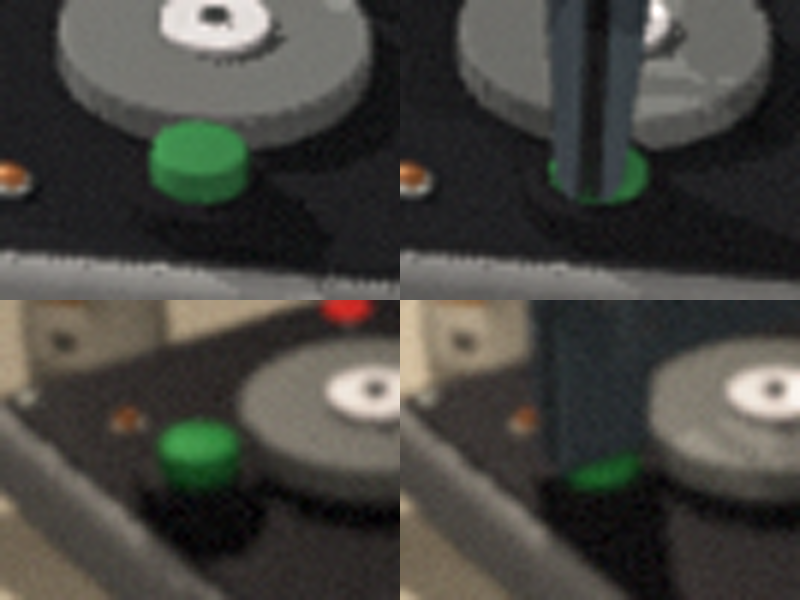

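In both views the raised green rim is gone. The button's top ellipse has dropped about 4 px, roughly 6–8 mm, to the housing's edge, so it is fully in. I retract and check.

Emit:
{"op": "send_rows", "data": {
  "targets": "0 0 -0.003 0 0 0 0; 0 0 -0.008 0 0 0 0; 0 0 -0.02 0 0 0 0; 0 0 -0.045 0 0 0 0; 0 0 -0.08 0 0 0 0; 0 0 -0.12 0 0 0 0; 0 0 -0.15 0 0 0 0; 0 0 -0.15 0 0 0 0; 0 0 -0.15 0 0 0 0; 0 0 -0.15 0 0 0 0; 0 0 -0.15 0 0 0 0; 0 0 -0.15 0 0 0 0"
}}

```text
time_s: 9.43
ee_pos: [459.3, -53.9, 208.4]
ee_rot: [-179.9, 0.2, 17.8]
force: [-0.1, -0.1, -0.1]
gripper_width: 0.6
gripper_force: 0.0
```

```bash
python3 look.py c; python3 - <<'E'
import cv2,numpy as np
r=lambda n:cv2.resize(cv2.imread(f"pics/{n}.png")[180:330,190:420] ,(460,300),interpolation=cv2.INTER_CUBIC)
a=cv2.resize(cv2.imread("pics/scene_c.png"),(400,300)); b=cv2.resize(cv2.imread("pics/side_c.png"),(400,300))
cv2.imwrite("pics/end.png",np.hstack([r("scene_c")[:, :400],b]))
E
```

```text
9.4333 [459.32428299 -53.93992661 208.36907523] [-0.07666379 -0.09234051 -0.0890831 ]
scene orange [(118, [290.9, 207.4])] green [(175, [297.8, 251.8]), (150, [335.2, 316.3])]
-0.349 [314.6 205.2] 0 [303.1 203.4] 0.15 [298.  203.3] 0.25 [294.6 203.4] 0.349 [291.3 203.6] 0.45 [288.1 204.1] 
side orange [(68, [316.1, 207.3]), (41, [158.4, 181.7]), (25, [176.4, 180.6]), (19, [353.5, 255.1])] green [(117, [271.7, 232.0]), (51, [182.1, 334.5])]
-0.349 [330.8 212.7] 0 [325.5 208.3] 0.15 [322.4 206.7] 0.25 [320.1 205.8] 0.349 [317.7 205. ] 0.45 [315.  204.3] 
wrist orange [(338, [262.7, 67.5]), (15, [237.7, 194.6])] green [(510, [285.0, 200.6])]
-0.349 [310.3  62.8] 0 [286.4  58.1] 0.15 [275.9  59. ] 0.25 [269.   60.5] 0.349 [262.5  62.8] 0.45 [256.   65.8]
```

View pics/end.png

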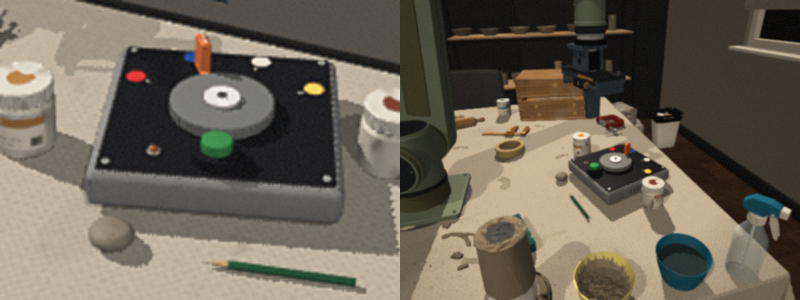

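The tab stands at the blue mark, the button is out again at its original pixel position (297.8,251.8), and the jars, clay and pencil are unmoved.

```bash
python3 -c "
from workcell import env
print(env.job_done())"
```

```text
the job is handed in; nothing more can be done
None
```

The job is handed in, with no verdict returned: the selector is clicked in at the blue mark, the start button was pressed fully in and has come out again, and the jars, clay and pencil look unmoved in the last images.

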